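Release a latched lunchbox lid through its back hole

ROBOT

A 6-joint arm with a two-finger parallel gripper is mounted at the origin on the work surface. World frame = base frame: x ahead of the robot, y to its left, z up, the work surface at z = 0. Lengths are in m, angles in rad, forces in N, time in s.
With the tool pointing down it reaches from about 0.375 to 0.9 m from the base axis. Payload 3.1 kg.
Tool frame: the origin (TCP) lies at the very end of the fingers, on their centre line; the grasp point (between the pads) lies 19 mm behind it; z points along the fingers, y is the line along which they close (so a half turn about z gives the same grasp; the last joint's range is limited). The gripper opens to 87 mm and grips with 3 to 60 N. Pads are 19 mm wide; open, the fingers measure 117 mm over their backs; the gripper's body (75 mm by 190 mm) begins 51 mm behind the grasp point.
Start: joints at [1.091, 0.527, 1.433, -0, 1.181, -0.178], TCP at [0.185, 0.597, 0.191] pointing down, gripper open.
Joint ranges: [-3.08, 3.08], [-0.75, 2.2], [0.22, 2.44], [-1.43, 4.57], [0, 2.65], [-2.85, 2.85]. Speed limits (rad/s): [2.79, 2.79, 3.14, 3.14, 3.14, 3.14].

INTERFACE

Orientations are given as a unit quaternion [x, y, z, w].
In Python, from rig import status, viewer, robot gives the robot as it stands.
- The arm moves only by the tool arm_command, never from a script. Its arguments are lists of equal length, an entry for each row: "delta_rot": the turn, a rotation vector about the tool's x, y, z in degrees, a list of three; "delta_pos": the shift along the tool's x, y, z in m, a list of three; "gripper": the closure, from -1 (fully open) to 1 (shut). In form: {"delta_rot": [[rx, ry, rz], ...], "delta_pos": [[dx, dy, dz], ...], "gripper": [gripper, ...]}. A call has 1 to 12 rows; each row is the pose to reach, as a shift and turn from the pose commanded when the call began, along the tool's axes at that moment; what a row does not reach only later rows make up. A row lasts 1/12 s, in which the tool goes at most 41.7 mm and 7.16 degrees, less where a joint would pass 70% of its speed; a pose out of reach is approached as far as the arm can. A call with a gripper value outside its range is refused whole. The fingers move at their own pace and stop on an object; "grip_force" is the grip in N (left out, the last holds). Time passes only in rows, so rows that repeat a pose let the fingers close. It gives the time, the measured TCP pose, the force, the opening and the grip force at its end, in the units of the state.
- status.get_obs(): the state, without advancing time (a new reading comes with each control period).
- viewer.camera(name): name is "scene" or "top" or "wrist"; returns a dict with "pixels" (400x640x3 uint8, blue, green, red), "fx", "fy", "cx", "cy" (pixels), "pose" (4x4, takes a point from camera to world coordinates); the wrist camera has in their place "mount" (4x4, takes a point from camera to tool coordinates, whose origin is the TCP and whose axes are the flange's). Camera axes: x right, y down, z forward; pixel columns grow to the right and rows downward; lengths in m; the calibration is good to about 2 mm. The wrist camera is an equidistant fisheye: a pixel r from the principal point sees the ray r / f radians off the axis. A picture is of the moment at which its call begins: read the wrist's pose just before it. There is no depth.
- robot.hand_in(): hands the job in; it is judged then, once.
The state is a dict: "time": time; "q": joint angles; "joint_velocities": joint speeds; "joint_torque": joint torques, N m; "position": TCP position; "tool_rot": TCP orientation; "ft_force": force on the tool from outside, world axes, zero at the start; "moment": the same for the moment, N m; "grip_width": finger opening in m; "grip_force": force on a finger pad.
Only numpy, scipy, OpenCV 4.12 (cv2) and the standard library are available. Lean on these libraries where they do the work, as an engineer would, in place of code of your own. Each camera call takes 0.05 s, during which the arm holds its last target. There are 200 camera calls.

TASK

Open the lunchbox so it can be packed: first take the snack jar off its lid and stand it upright, wholly on the round cork mat. Then pick up the wooden dowel and push its thin end through the small hole in the back of the lunchbox to release the spring catch, so that the lid springs fully open; finally lay the dowel flat on the bare counter. Leave the fork, spoon, tall jar and muffin cup where they are, and don't tip the jar over.

Things in the scene. Friction and masses are not known exactly. Their poses are not given: they have to be found in the camera images.
- lunchbox: Blue polypropylene lunchbox, 140 mm deep (its x) x 190 mm wide (its y) x 100 mm high, plus a 6 mm flap lid on top (lid top 106 mm above the counter). Fixed to the counter by suction feet. Origin: centre of its underside. Its +x points from the near side, where the lid is hinged (along the top edge), to the back, where the hole is.
- release_hole (a point): Centre of the round release hole, 23 mm across, on the outer face of the lunchbox's back wall (4 mm thick), 60 mm above the counter, half-way along the wall. Same axes as the lunchbox: the dowel must travel level, along -x. The push plate of the catch (26 mm wide, 24 mm high) lies behind it, 12 mm in from the outer face.
- latch (a joint): Travel of the spring catch in m: 0 at rest; the lid is free from 0.008 (dowel tip 20 mm in from the outer face); stop at 0.018 (tip 30 mm in). A tip 26 mm in is a good full push. Spring force 3.3 N at rest, 7 N at the stop. It springs back when let go, which does not matter once the lid is up.
- lid (a joint): Angle of the lunchbox lid in rad: 0 closed, stop at 1.8. A spring in the hinge (along the near top edge) swings it up by itself in 1 to 2 s once released; its free edge, 140 mm from the hinge, rises from the back wall up and over towards the near side, tracing a circle about the hinge.
- jar_centre (a point): Closed snack jar standing on the lunchbox lid, glass with a flat steel cap: a plain cylinder 56 mm in diameter, 66 mm high, 0.15 to 0.3 kg. The point is its centre, 33 mm above its foot.
- mat_top (a point): Centre of the top face of the round cork mat, 120 mm across, 5 mm thick, fixed flat on the counter.
- dowel_grip (a point): Beech dowel lying on the counter: a square grip 90 mm long, 24 x 24 mm, continuing at one end in a round rod 14 mm in diameter and 70 mm long on the same axis (160 mm overall, 50 to 80 g). The point is the centre of the square grip, 12 mm above the counter when it lies; its +x runs along the dowel towards the thin end.
- dowel_tip (a point): Centre of the end face of the dowel's thin end, 115 mm from the centre of the square grip.
- fork: Bystander: green plastic fork, 135 mm long, 24 mm wide, 5 mm thick, lying beside the dowel. Origin: underside of its middle.
- spoon: Bystander: stainless steel spoon, 150 mm long, lying on the other side of the dowel. Origin: on its underside, near its middle.
- tall_jar_centre (a point): Bystander: tall closed glass jar standing on the counter, 72 mm in diameter, 130 mm high. The point is its centre, 65 mm above the counter.
- muffin_cup: Bystander: red silicone muffin cup, 70 mm across, 34 mm high, open at the top. Origin: centre of its underside.
Mind the look-alikes: they are no part of the job. Of the things that look like the part that bears dowel_grip, the smallest one is meant.

How it is judged:
By the outcome, as a careful person would: the job done as asked, in the order asked, and still so for the second after the job is handed in, with the robot touching nothing.
It also fails if it takes over 67 s, if anything falls off the work surface, if the arm or the gripper's body presses on something with over 40 N, if the wrist force passes 120 N, or if a joint passes its speed limit or range.

## Working session

There is one attempt and no reset: what is moved stays moved. The work goes in short steps, Python scripts to look and compute and a tool call to move; the robot and the scene stay as the last step left them, time stands still between calls to the robot, and variables do not carry over. Pictures are saved under pics/ and viewed, at most 10 in all, crops included, and the job is handed in when it is done.

Besides the shell and the picture viewer there is one more tool, called after ">>>" as a command line: name --argument value ..., lists and objects as JSON in quotes. arm_command: Moves the arm, as the interface text tells. Its arguments: {"type":"object","properties":{"delta_rot":{"type":"array","items":{"type":"array","items":{"type":"number"}}},"delta_pos":{"type":"array","items":{"type":"array","items":{"type":"number"}}},"gripper":{"type":"array","items":{"type":"number"}},"grip_force":{"type":"number"}},"required":["delta_rot","delta_pos","gripper"]}

```bash
mkdir -p pics; cat > h.py <<'E'
import numpy as np,cv2
from rig import status,viewer,robot
from scipy.spatial.transform import Rotation as R
def grab(n,f):
    o=status.get_obs();c=viewer.camera(n);cv2.imwrite(f,c["pixels"]);return o,c
def ray(c,u,v,o=None):
    x=(u-c["cx"])/c["fx"];y=(v-c["cy"])/c["fy"]
    if "mount" in c:
        r=np.hypot(x,y);s=np.sin(r)/r if r>1e-9 else 1;d=np.array([x*s,y*s,np.cos(r)])
        T=np.eye(4);T[:3,:3]=R.from_quat(o["tool_rot"]).as_matrix();T[:3,3]=o["position"];P=T@c["mount"]
    else: d=np.array([x,y,1.]);P=c["pose"]
    return P[:3,3],P[:3,:3]@d
def onz(c,u,v,z,o=None):
    p,d=ray(c,u,v,o);return p+d*(z-p[2])/d[2]
E
python3 - <<'E'
from h import *
import pickle
D={}
for n in ["scene","top","wrist"]:
    D[n]=grab(n,f"pics/{n}0.png")
o,c=D["top"];print(o,c["pose"],c["fx"],c["cx"],c["cy"]);print(D["scene"][1]["pose"]);print(D["wrist"][1]["mount"],D["wrist"][1]["fx"])
pickle.dump(D,open("d0.pkl","wb"))
E
```

```text
{'time': 0.05, 'q': array([ 1.09150283e+00,  5.28457811e-01,  1.43387026e+00, -3.33263720e-05,
        1.18138144e+00, -1.78489775e-01]), 'joint_velocities': array([ 3.05589565e-03,  2.26440663e-05, -1.41406918e-03,  3.23077184e-04,
       -3.40175198e-04, -3.30945897e-04]), 'joint_torque': array([ 4.81074476e-04, -4.41375768e+01, -1.77343136e+01,  6.36343891e-02,
        5.33988909e-02, -1.89332155e-05]), 'position': array([0.18479099, 0.59624222, 0.19018702]), 'tool_rot': array([ 1.49829116e-01,  9.88711341e-01, -1.00667240e-03, -3.27282531e-04]), 'ft_force': array([ 0.0487202 , -1.17652396,  0.09068857]), 'moment': array([ 0.00443524,  0.03051671, -0.02982714]), 'grip_force': 0.0, 'grip_width': 0.08720885198346637} [[-0.00907567 -0.99679086  0.07953372  0.37560095]
 [-0.99992855  0.00966544  0.00703348  0.08752858]
 [-0.00777964 -0.07946421 -0.99680736  1.21094512]
 [ 0.          0.          0.          1.        ]] 401.17283424209023 325.579984485078 202.55815842809795
[[ 0.60533877  0.59377874 -0.53008658  1.22510183]
 [ 0.79582398 -0.4388251   0.41724899 -0.51653368]
 [ 0.01513829 -0.6744326  -0.73818121  1.17862839]
 [ 0.          0.          0.          1.        ]]
[[-6.87609083e-04 -9.64750190e-01 -2.63166482e-01  7.09510388e-02]
 [ 9.99999689e-01 -7.65296495e-04  1.92695779e-04 -1.09797618e-03]
 [-3.87303676e-04 -2.63166268e-01  9.64750416e-01 -1.93113885e-01]
 [ 0.00000000e+00  0.00000000e+00  0.00000000e+00  1.00000000e+00]] 309.70691628693146
```

View pics/top0.png

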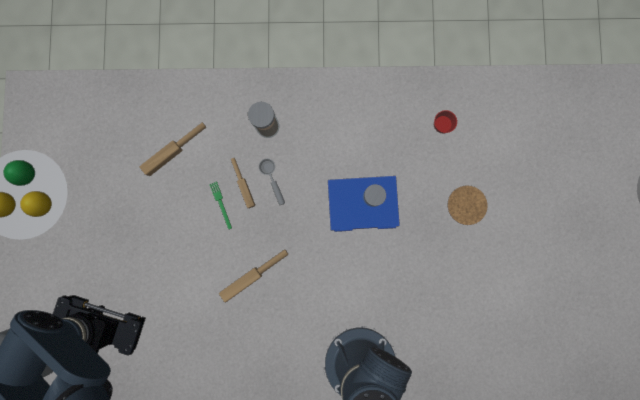

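View pics/scene0.png

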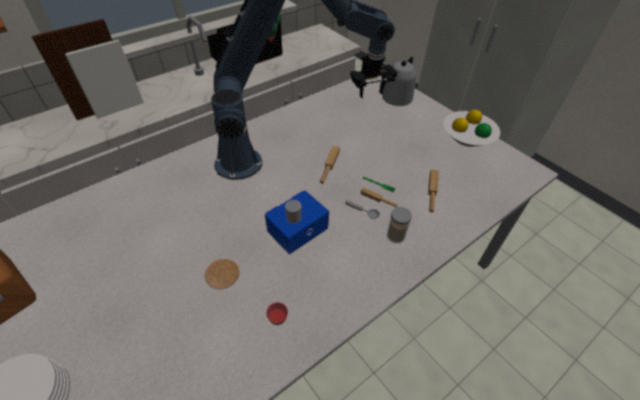

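The top view (pixels) shows three dowel-like things: (173,150) large, (253,277) large and (242,183) small, the last between the fork (222,205) and the spoon (272,180). I choose the smallest, (242,183). The jar cap is at (375,195) on the lid, the mat at (467,205), and the hole is on the lunchbox's far side (+x).

```bash
python3 - <<'E'
from h import *
import pickle
D=pickle.load(open("d0.pkl","rb"));o,c=D["top"];im=c["pixels"];hsv=cv2.cvtColor(im,cv2.COLOR_BGR2HSV)
cv2.imwrite("pics/crop.png",cv2.resize(im[110:310,130:490],None,fx=2.2,fy=2.2,interpolation=cv2.INTER_CUBIC))
def blobs(m,lo=30):
    cs,_=cv2.findContours(m,cv2.RETR_EXTERNAL,cv2.CHAIN_APPROX_NONE);return [k for k in cs if cv2.contourArea(k)>lo]
wood=cv2.inRange(hsv,(8,80,60),(25,255,255));blue=cv2.inRange(hsv,(105,120,60),(125,255,255))
for k in blobs(wood):
    (x,y),(w,h),a=cv2.minAreaRect(k);
    z=.005 if abs(x-467)<20 else .02
    print("wood",(x,y),(w,h),a,onz(c,x,y,z).round(4))
    if 225<x<260 and y<230:
        p=k[:,0,:].astype(float);P=np.array([onz(c,u,v,.018) for u,v in p])
        m=P[:,:2].mean(0);_,_,V=np.linalg.svd(P[:,:2]-m);t=(P[:,:2]-m)@V[0];s=(P[:,:2]-m)@V[1]
        print("dowel",m,V[0],t.min(),t.max(),[ (round(b,3),round(np.ptp(s[abs(t-b)<.006]),4),round((s[abs(t-b)<.006].max()+s[abs(t-b)<.006].min())/2,4)) for b in np.linspace(t.min(),t.max(),9)])
for k in blobs(blue,300):
    r=cv2.minAreaRect(k);print("blue",r)
    for u,v in cv2.boxPoints(r): print(u,v,onz(c,u,v,.106).round(4))
    h=cv2.convexHull(k); a=cv2.approxPolyDP(h,4,True)[:,0]; print([(q.tolist(),onz(c,*map(float,q),.106).round(4).tolist()) for q in a])
    msk=np.zeros_like(blue);cv2.drawContours(msk,[cv2.convexHull(k)],-1,255,-1)
    cap=cv2.inRange(hsv,(0,0,60),(180,80,255))&cv2.erode(msk,np.ones((5,5)))
    for q in blobs(cap): (x,y),rr=cv2.minEnclosingCircle(q);print("cap",x,y,rr,onz(c,x,y,.172).round(4), cv2.minAreaRect(q))
for n,z,m in [("red",.034,cv2.inRange(hsv,(170,100,60),(180,255,255))|cv2.inRange(hsv,(0,150,60),(6,255,255)))]:
    for q in blobs(m): (x,y),rr=cv2.minEnclosingCircle(q);print(n,x,y,rr,onz(c,x,y,z).round(4))
print("tall",onz(c,261,114,.13),"spoon",[onz(c,*q,0.).round(3) for q in((266,163),(282,204))],"fork",[onz(c,*q,0.).round(3) for q in((214,183),(229,227))])
E
```

```text
wood (253.56756591796875, 274.5946044921875) (10.462287902832031, 78.58340454101562) 54.462318420410156 [0.2602 0.3096 0.02  ]
wood (7.0, 204.0) (24.0, 14.0) 90.0 [0.4755 1.0504 0.02  ]
wood (35.0, 203.0) (30.0, 24.0) 0.0 [0.4777 0.9662 0.02  ]
wood (467.25006103515625, 204.75001525878906) (38.18376159667969, 37.47665786743164) 45.0 [ 0.4611 -0.3298  0.005 ]
wood (241.29310607910156, 182.48275756835938) (50.509132385253906, 6.870728015899658) 68.19859313964844 [0.5334 0.3478 0.02  ]
dowel [0.53178803 0.34669953] [-0.93201972 -0.36240756] -0.07939867421421921 0.07402658449863969 [(np.float64(-0.079), np.float64(0.0078), np.float64(0.0002)), (np.float64(-0.06), np.float64(0.0084), np.float64(0.0001)), (np.float64(-0.041), np.float64(0.0067), np.float64(0.0001)), (np.float64(-0.022), np.float64(0.0077), np.float64(0.0009)), (np.float64(-0.003), np.float64(0.0189), np.float64(-0.0)), (np.float64(0.016), np.float64(0.0189), np.float64(-0.0002)), (np.float64(0.036), np.float64(0.0199), np.float64(-0.0005)), (np.float64(0.055), np.float64(0.0192), np.float64(-0.0)), (np.float64(0.074), np.f
[... 270 characters left out ...]
27.65482 179.69461 [0.5274 0.089  0.106 ]
395.58383 175.53568 [ 0.5371 -0.0996  0.106 ]
398.72946 226.91452 [ 0.3947 -0.1049  0.106 ]
330.80045 231.07346 [0.385  0.0817 0.106 ]
[([395, 177], [0.533, -0.0978, 0.106]), ([398, 225], [0.4, -0.103, 0.106]), ([331, 229], [0.3907, 0.0811, 0.106]), ([329, 180], [0.5265, 0.0853, 0.106])]
cap 374.41802978515625 194.86065673828125 11.037924766540527 [ 0.4773 -0.0323  0.172 ] ((374.5, 194.5), (21.0, 21.0), 0.0)
red 444.82501220703125 122.0 10.608134269714355 [ 0.7072 -0.2622  0.034 ]
tall [0.70831797 0.2708516  0.13      ] spoon [array([0.595, 0.277, 0.   ]), array([0.469, 0.228, 0.   ])] fork [array([0.535, 0.435, 0.   ]), array([0.401, 0.388, 0.   ])]
```

View pics/crop.png

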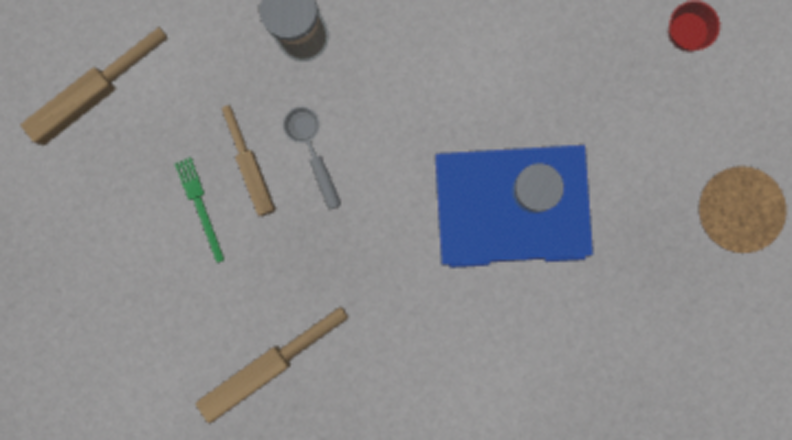

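```bash
cat >> h.py <<'E'
def to(p,q=(0,1,0,0),P=None,Q=None):
    o=status.get_obs();P=o["position"] if P is None else np.array(P);Q=R.from_quat(o["tool_rot"] if Q is None else Q)
    print("rot",(Q.inv()*R.from_quat(q)).as_rotvec(degrees=True).round(2),"pos",Q.inv().apply(np.array(p)-P).round(4))
E
python3 -c "
from h import *
to([.46,-.03,.30])"
```

```text
rot [ -0.09  -0.03 -17.23] pos [-0.4483 -0.5169 -0.1089]
```

>>> arm_command --delta_rot '[[0,0,-2],[0,0,-5],[0,0,-10],[0,0,-15],[0,0,-17.2],[0,0,-17.2],[0,0,-17.2],[0,0,-17.2],[0,0,-17.2],[0,0,-17.2],[0,0,-17.2],[0,0,-17.2]]' --delta_pos '[[-0.005,-0.006,-0.02],[-0.02,-0.025,-0.05],[-0.045,-0.05,-0.08],[-0.07,-0.08,-0.109],[-0.1,-0.11,-0.109],[-0.126,-0.142,-0.109],[-0.152,-0.172,-0.109],[-0.178,-0.203,-0.109],[-0.204,-0.233,-0.109],[-0.23,-0.263,-0.109],[-0.256,-0.295,-0.109],[-0.282,-0.325,-0.109]]' --gripper '[-1,-1,-1,-1,-1,-1,-1,-1,-1,-1,-1,-1]' --grip_force 25

```text
time: 1.15
position: [0.3579, 0.2015, 0.3001]
tool_rot: [0.0, 1.0, 0.0, -0.0]
ft_force: [0.4, 1.3, 0.0]
grip_width: 0.0872
grip_force: 0.0
```

```bash
python3 -c "
from h import *
to([.46,-.03,.30])"
```

```text
rot [ 0.   -0.   -0.01] pos [-1.022e-01 -2.315e-01  1.000e-04]
```

>>> arm_command --delta_rot '[[0,0,0],[0,0,0],[0,0,0],[0,0,0],[0,0,0],[0,0,0],[0,0,0],[0,0,0],[0,0,0],[0,0,0]]' --delta_pos '[[-0.015,-0.032,0],[-0.03,-0.065,0],[-0.044,-0.098,0],[-0.058,-0.131,0],[-0.073,-0.164,0],[-0.088,-0.197,0],[-0.097,-0.219,0],[-0.101,-0.228,0],[-0.102,-0.231,0],[-0.102,-0.231,0]]' --gripper '[-1,-1,-1,-1,-1,-1,-1,-1,-1,-1]'

```text
time: 1.98
position: [0.4594, -0.0276, 0.2998]
tool_rot: [0.001, 1.0, 0.0, -0.001]
ft_force: [-0.3, 0.6, -0.1]
grip_width: 0.0869
grip_force: 0.0
```

```bash
python3 - <<'E'
from h import *
import pickle
o,c=grab("wrist","pics/w1.png");pickle.dump((o,c),open("w1.pkl","wb"));print(o["position"])
im=c["pixels"];hsv=cv2.cvtColor(im,cv2.COLOR_BGR2HSV)
blue=cv2.inRange(hsv,(105,100,40),(125,255,255))
k=max(cv2.findContours(blue,0,1)[0],key=cv2.contourArea)
print([(q.tolist(),onz(c,*map(float,q),.106,o).round(4).tolist()) for q in cv2.approxPolyDP(cv2.convexHull(k),5,True)[:,0]])
E
```

```text
[ 0.45943446 -0.02757635  0.29978722]
[([406, 123], [0.3923, 0.0812, 0.106]), ([406, 225], [0.5288, 0.089, 0.106]), ([268, 232], [0.5378, -0.0984, 0.106]), ([260, 129], [0.4008, -0.1032, 0.106]), ([370, 119], [0.3888, 0.0344, 0.106])]
```

View pics/w1.png

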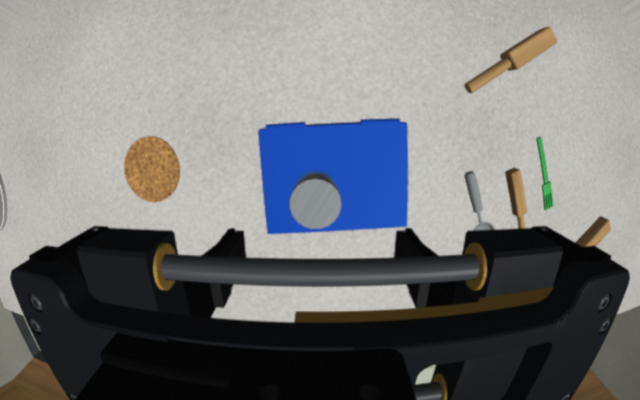

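The wrist view shows the cap at (316,203), the blue lid with corners at (268,232) and (406,225) on the hole side, and the mat at (152,168).

```bash
python3 - <<'E'
from h import *
import pickle
o,c=pickle.load(open("w1.pkl","rb"));im=c["pixels"]
g=cv2.medianBlur(cv2.cvtColor(im,cv2.COLOR_BGR2HSV)[...,1],5)
m=np.zeros(g.shape,np.uint8);m[170:240,275:360]=(g[170:240,275:360]<70)*255
m[cv2.cvtColor(im,cv2.COLOR_BGR2GRAY)<75]=0
m=cv2.morphologyEx(m,cv2.MORPH_OPEN,np.ones((5,5)))
for k in cv2.findContours(m,0,1)[0]:
    if cv2.contourArea(k)>500:
        (x,y),r=cv2.minEnclosingCircle(k);print(x,y,r,cv2.boundingRect(k))
P=[onz(c,u,v,.172,o) for u,v in((316,203),(290,203),(342,203),(316,178),(316,229))];print(np.round(P,4))
h=cv2.cvtColor(im,cv2.COLOR_BGR2HSV);w=cv2.inRange(h,(8,60,60),(25,255,255))[:, :200];w[215:]=0
k=max(cv2.findContours(w,0,1)[0],key=cv2.contourArea);e=cv2.fitEllipse(k);print("mat",e,onz(c,*e[0],.005,o))
E
```

```text
317.0 234.5 42.240482330322266 (275, 230, 85, 10)
315.12969970703125 202.7421875 25.67392349243164 (290, 179, 51, 49)
[[ 0.4787 -0.0326  0.172 ]
 [ 0.4786 -0.0607  0.172 ]
 [ 0.4787 -0.0046  0.172 ]
 [ 0.4513 -0.0325  0.172 ]
 [ 0.5085 -0.0328  0.172 ]]
mat ((151.49032592773438, 168.69837951660156), (54.17667007446289, 65.50149536132812), 168.53285217285156) [ 0.46249473 -0.32539338  0.005     ]
```

>>> arm_command --delta_rot '[[0,0,0],[0,0,0],[0,0,0],[0,0,0],[0,0,0],[0,0,0],[0,0,0],[0,0,0],[0,0,0],[0,0,0],[0,0,0]]' --delta_pos '[[-0.01,-0.002,0.015],[-0.019,-0.004,0.04],[-0.019,-0.004,0.07],[-0.019,-0.004,0.1],[-0.019,-0.004,0.125],[-0.019,-0.004,0.145],[-0.019,-0.004,0.16],[-0.019,-0.004,0.17],[-0.019,-0.004,0.174],[-0.019,-0.004,0.174],[-0.019,-0.004,0.174]]' --gripper '[-1,-1,-1,-1,-1,-1,-1,-1,-1,-1,-1]'

```text
time: 2.95
position: [0.4789, -0.0308, 0.1266]
tool_rot: [-0.0, 1.0, 0.0, 0.0]
ft_force: [0.4, 0.1, 1.1]
grip_width: 0.0866
grip_force: 0.0
```

>>> arm_command --delta_rot '[[0,0,0],[0,0,0],[0,0,0],[0,0,0],[0,0,0],[0,0,0],[0,0,0],[0,0,0]]' --delta_pos '[[0,0,0],[0,0,0],[0,0,0],[0,0,0],[0,0,0],[0,0,0],[0,0,0],[0,0,0]]' --gripper '[1,1,1,1,1,1,1,1]' --grip_force 25

```text
time: 3.62
position: [0.4791, -0.0319, 0.1262]
tool_rot: [0.0, 1.0, -0.0, 0.0]
ft_force: [-0.8, -0.6, 0.2]
grip_width: 0.0557
grip_force: 25.0
```

>>> arm_command --delta_rot '[[0,0,0],[0,0,0],[0,0,0],[0,0,0],[0,0,0],[0,0,0],[0,0,0],[0,0,0],[0,0,0],[0,0,0],[0,0,0],[0,0,0]]' --delta_pos '[[0,0,-0.006],[0,0,-0.02],[0,-0.004,-0.035],[0.001,-0.014,-0.047],[0.002,-0.03,-0.05],[0.003,-0.05,-0.05],[0.004,-0.075,-0.05],[0.006,-0.1,-0.05],[0.007,-0.125,-0.05],[0.009,-0.15,-0.05],[0.01,-0.175,-0.05],[0.012,-0.2,-0.05]]' --gripper '[1,1,1,1,1,1,1,1,1,1,1,1]'

```text
time: 4.62
position: [0.4661, -0.2324, 0.176]
tool_rot: [0.0, 1.0, 0.001, -0.0]
ft_force: [0.7, -0.0, -1.7]
grip_width: 0.055
grip_force: 25.0
```

>>> arm_command --delta_rot '[[0,0,0],[0,0,0],[0,0,0],[0,0,0],[0,0,0],[0,0,0],[0,0,0],[0,0,0],[0,0,0],[0,0,0],[0,0,0],[0,0,0]]' --delta_pos '[[0.0015,-0.025,0],[0.003,-0.047,0.005],[0.004,-0.067,0.015],[0.005,-0.082,0.03],[0.0055,-0.091,0.05],[0.0055,-0.096,0.07],[0.0055,-0.096,0.09],[0.0055,-0.096,0.11],[0.0055,-0.096,0.125],[0.0055,-0.096,0.137],[0.0055,-0.096,0.143],[0.0055,-0.096,0.146]]' --gripper '[1,1,1,1,1,1,1,1,1,1,1,1]'

```text
time: 5.62
position: [0.4605, -0.3269, 0.029]
tool_rot: [0.0, 1.0, 0.001, -0.001]
ft_force: [-0.5, -0.6, -2.2]
grip_width: 0.0555
grip_force: 25.0
```

>>> arm_command --delta_rot '[[0,0,0],[0,0,0],[0,0,0],[0,0,0]]' --delta_pos '[[0,0,0.002],[0,0,0.0035],[0,0,0.0045],[0,0,0.005]]' --gripper '[1,1,1,1]'

```text
time: 5.95
position: [0.4615, -0.328, 0.0257]
tool_rot: [0.0, 1.0, -0.0, 0.0]
ft_force: [0.3, -0.1, -2.1]
grip_width: 0.0553
grip_force: 25.0
```

>>> arm_command --delta_rot '[[0,0,0],[0,0,0],[0,0,0]]' --delta_pos '[[0,0,0.0007],[0,0,0.0012],[0,0,0.0012]]' --gripper '[1,1,1]'

```text
time: 6.2
position: [0.4616, -0.3279, 0.0245]
tool_rot: [0.0, 1.0, -0.0, 0.0]
ft_force: [0.3, -0.1, -0.6]
grip_width: 0.0555
grip_force: 25.0
```

>>> arm_command --delta_rot '[[0,0,0],[0,0,0],[0,0,0],[0,0,0],[0,0,0],[0,0,0],[0,0,0],[0,0,0],[0,0,0]]' --delta_pos '[[0,0,0],[0,0,0],[0,0,0],[0,0,0],[0,0,0],[0,0,0],[0,0,-0.01],[0,0,-0.03],[0,0,-0.065]]' --gripper '[-1,-1,-1,-1,-1,-1,-1,-1,-1]'

```text
time: 6.95
position: [0.4591, -0.3257, 0.0872]
tool_rot: [0.0, 1.0, 0.003, -0.003]
ft_force: [0.2, -0.8, 0.7]
grip_width: 0.0865
grip_force: 0.0
```

>>> arm_command --delta_rot '[[0,0,0],[0,0,0],[0,0,0],[0,0,0],[0,0,0],[0,0,0],[0,0,0],[0,0,0],[0,0,0],[0,0,0],[0,0,0],[0,0,0]]' --delta_pos '[[0,0,-0.03],[0,0,-0.06],[0,0,-0.09],[0,0.01,-0.12],[0,0.025,-0.15],[0,0.045,-0.18],[0,0.07,-0.2],[0,0.1,-0.21],[0,0.135,-0.21],[0,0.17,-0.21],[0,0.205,-0.21],[0,0.24,-0.21]]' --gripper '[-1,-1,-1,-1,-1,-1,-1,-1,-1,-1,-1,-1]'

```text
time: 7.95
position: [0.4607, -0.086, 0.2998]
tool_rot: [0.001, 1.0, -0.0, 0.001]
ft_force: [0.6, 1.6, -0.4]
grip_width: 0.0868
grip_force: 0.0
```

>>> arm_command --delta_rot '[[0,0,6],[0,0,12],[0,0,18],[0,0,24],[0,0,30],[0,0,36],[0,0,42],[0,0,48],[0,0,54],[0,0,60],[0,0,66],[0,0,72]]' --delta_pos '[[0,0.035,0],[0,0.07,0],[0,0.105,0],[0,0.14,0],[0,0.175,0],[0,0.21,0],[0,0.245,0],[0,0.28,0],[0,0.315,0],[0,0.35,0],[0,0.38,0],[0,0.4,0]]' --gripper '[-1,-1,-1,-1,-1,-1,-1,-1,-1,-1,-1,-1]'

```text
time: 8.95
position: [0.4608, 0.3152, 0.2997]
tool_rot: [0.589, 0.808, 0.001, -0.0]
ft_force: [-0.7, -0.6, 0.1]
grip_width: 0.0873
grip_force: 0.0
```

```bash
python3 - <<'E'
from h import *
q=R.from_matrix(np.array([[np.cos(.372),np.sin(.372),0],[np.sin(.372),-np.cos(.372),0],[0,0,-1]]).T).as_quat()
print(status.get_obs()["position"],status.get_obs()["q"]); to([.47,.323,.25],q)
E
```

```text
[0.46075913 0.31515808 0.29966691] [3.99174364e-01 3.25765553e-01 1.45920753e+00 9.22036233e-04
 1.35559657e+00 8.83915902e-02]
rot [ 0.   -0.09 86.48] pos [0.0046 0.0111 0.0497]
```

>>> arm_command --delta_rot '[[0,0,6],[0,0,13],[0,0,20],[0,0,27],[0,0,34],[0,0,41],[0,0,48],[0,0,55],[0,0,62],[0,0,69],[0,0,76],[0,0,82]]' --delta_pos '[[0.0005,0.001,0.004],[0.001,0.002,0.008],[0.0015,0.003,0.012],[0.002,0.004,0.016],[0.0025,0.005,0.02],[0.003,0.006,0.024],[0.0035,0.007,0.028],[0.004,0.008,0.032],[0.0045,0.009,0.036],[0.005,0.01,0.04],[0.005,0.011,0.045],[0.005,0.011,0.05]]' --gripper '[-1,-1,-1,-1,-1,-1,-1,-1,-1,-1,-1,-1]'

```text
time: 9.95
position: [0.4704, 0.3204, 0.2495]
tool_rot: [0.975, 0.222, 0.0, -0.0]
ft_force: [-0.3, 0.4, -0.5]
grip_width: 0.0869
grip_force: 0.0
```

>>> arm_command --delta_rot '[[0,0,3],[0,0,4.5],[0,0,4.5],[0,0,4.5]]' --delta_pos '[[0,0,0],[0,0,0],[0,0,0],[0,0,0]]' --gripper '[-0.4,-0.4,-0.4,-0.4]'

```text
time: 10.28
position: [0.4703, 0.3204, 0.2495]
tool_rot: [0.982, 0.187, 0.0, -0.0]
ft_force: [-1.2, -0.2, -0.5]
grip_width: 0.0677
grip_force: 0.0
```

```bash
python3 - <<'E'
from h import *
o,c=grab("wrist","pics/w2.png");print(o["position"],o["tool_rot"],o["grip_width"])
hsv=cv2.cvtColor(c["pixels"],cv2.COLOR_BGR2HSV);w=cv2.inRange(hsv,(8,80,60),(25,255,255))
for k in cv2.findContours(w,0,1)[0]:
    if cv2.contourArea(k)<200: continue
    k=cv2.approxPolyDP(k,1,True)
    (x,y),s,a=cv2.minAreaRect(k);print("blob",x,y,s,a)
    if abs(x-320)<60:
        m=np.zeros_like(w);cv2.drawContours(m,[k],-1,255,-1);v,u=np.nonzero(m)
        for z in(.012,.024):
            P=np.array([onz(c,float(a),float(b),z,o)[:2] for a,b in zip(u,v)])
            mm=P.mean(0);_,_,V=np.linalg.svd(P-mm,False);V0=V[0]*np.sign(V[0][0]);n=np.array([-V0[1],V0[0]]);t=(P-mm)@V0;s=(P-mm)@n
            print(z,mm,np.degrees(np.arctan2(V0[1],V0[0])),t.min(),t.max())
            for b in np.linspace(t.min()+.003,t.max()-.003,10):
                ss=s[abs(t-b)<.003];print("  t%.3f w%.4f c%.4f"%(b,np.ptp(ss),(ss.max()+ss.min())/2),(mm+V0*b+n*(ss.max()+ss.min())/2).round(4))
E
```

```text
[0.47030606 0.32041508 0.24948666] [ 9.82432110e-01  1.86620245e-01  1.78953121e-04 -3.01614884e-05] 0.06770540529674896
blob 616.5 391.5 (29.0, 15.0) -0.0
blob 387.0169677734375 304.0590515136719 (305.825927734375, 34.93876647949219) 0.6740369200706482
blob 186.1537628173828 268.57275390625 (46.92369842529297, 10.714859008789062) 88.75463104248047
blob 448.8667907714844 268.0044250488281 (48.10661697387695, 18.789566040039062) 88.09085083007812
blob 316.9999694824219 117.99999237060547 (15.999998092651367, 113.99998474121094) 0.0
0.012 [0.52569333 0.34460475] 21.37550718654832 -0.0686802434904236 0.09165557051503577
  t-0.066 w0.0226 c-0.0001 [0.4646 0.3206]
  t-0.049 w0.0224 c-0.0001 [0.4805 0.3269]
  t-0.031 w0.0223 c-0.0001 [0.4965 0.3331]
  t-0.014 w0.0221 c-0.0000 [0.5125 0.3394]
  t0.003 w0.0220 c-0.0000 [0.5284 0.3456]
  t0.020 w0.0220 c-0.0000 [0.5444 0.3519]
  t0.037 w0.0110 c0.0000 [0.5603 0.3582]
  t0.054 w0.0109 c0.0000 [0.5763 0.3644]
  t0.072 w0.0109 c0.0001 [0.5923 0.3707]
  t0.089 w0.0109 c0.0001 [0.6082 0.377 ]
0.024 [0.52601538 0.34462711] 21.375507186548315 -0.06676638244992447 0.08910147319914863
  t-0.064 w0.0219 c-0.0001 [0.4667 0.3213]
  t-0.047 w0.0218 c-0.0001 [0.4822 0.3274]
  t-0.030 w0.0217 c-0.0001 [0.4977 0.3335]
  t-0.014 w0.0215 c-0.0000 [0.5132 0.3396]
  t0.003 w0.0214 c-0.0000 [0.5287 0.3456]
  t0.019 w0.0214 c-0.0000 [0.5442 0.3517]
  t0.036 w0.0107 c0.0000 [0.5597 0.3578]
  t0.053 w0.0106 c0.0000 [0.5752 0.3639]
  t0.069 w0.0106 c0.0001 [0.5907 0.37  ]
  t0.086 w0.0106 c0.0001 [0.6062 0.3761]
blob 10.340786933898926 66.76831817626953 (37.929813385009766, 19.742385864257812) 88.40885925292969
blob 187.3120574951172 14.879138946533203 (24.833593368530273, 103.6580810546875) 62.48799514770508
```

View pics/w2.png

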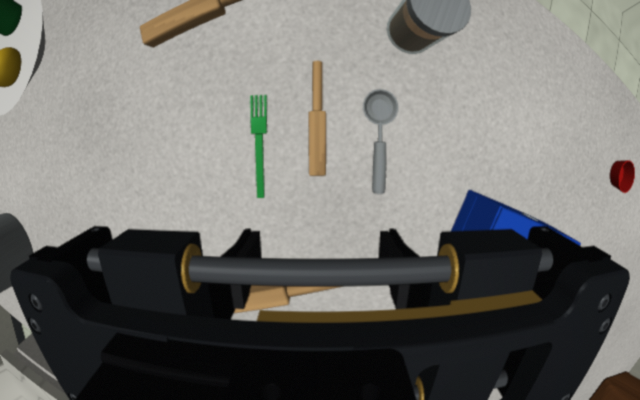

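>>> arm_command --delta_rot '[[0,0,0],[0,0,0],[0,0,0],[0,0,0],[0,0,0],[0,0,0],[0,0,0],[0,0,0],[0,0,0],[0,0,0],[0,0,0],[0,0,0]]' --delta_pos '[[0.015,-0.001,0.015],[0.03,-0.0022,0.04],[0.0365,-0.0022,0.07],[0.0365,-0.0022,0.1],[0.0365,-0.0022,0.13],[0.0365,-0.0022,0.16],[0.0365,-0.0022,0.185],[0.0365,-0.0022,0.208],[0.0365,-0.0022,0.225],[0.0365,-0.0022,0.237],[0.0365,-0.0022,0.243],[0.0365,-0.0022,0.245]]' --gripper '[-0.4,-0.4,-0.4,-0.4,-0.4,-0.4,-0.4,-0.4,-0.4,-0.4,-0.4,-0.4]'

```text
time: 11.33
position: [0.5034, 0.3358, 0.0032]
tool_rot: [0.982, 0.186, -0.001, 0.0]
ft_force: [0.2, 0.2, -0.8]
grip_width: 0.0608
grip_force: 0.0
```

>>> arm_command --delta_rot '[[0,0,0],[0,0,0],[0,0,0],[0,0,0],[0,0,0],[0,0,0],[0,0,0],[0,0,0],[0,0,0]]' --delta_pos '[[0,0,0],[0,0,0],[0,0,0],[0,0,0],[0,0,0],[0,0,0],[0,0,0],[0,0,0],[0,0,0]]' --gripper '[-0.4,1,1,1,1,1,1,1,1]' --grip_force 40

```text
time: 12.08
position: [0.5036, 0.3359, 0.004]
tool_rot: [0.983, 0.186, 0.0, -0.0]
ft_force: [0.5, 0.0, -0.8]
grip_width: 0.0152
grip_force: 0.0
```

```bash
python3 - <<'E'
from h import *
o,c=grab("scene","pics/s1.png");cv2.imwrite("pics/s1c.png",cv2.resize(c["pixels"][130:340,180:480],None,fx=2.6,fy=2.6,interpolation=cv2.INTER_CUBIC))
a=np.radians(182.75);q=R.from_matrix(np.array([[np.cos(a),np.sin(a),0],[np.sin(a),-np.cos(a),0],[0,0,-1]]).T).as_quat()
print(o["position"],o["tool_rot"],o["q"])
E
```

```text
[0.50363886 0.33589115 0.00398605] [ 9.82506175e-01  1.86230007e-01  6.44989643e-06 -9.79676663e-06] [4.03772949e-01 7.57661402e-01 1.61323477e+00 2.34932524e-05
 7.70679677e-01 1.59990518e+00]
```

View pics/s1c.png

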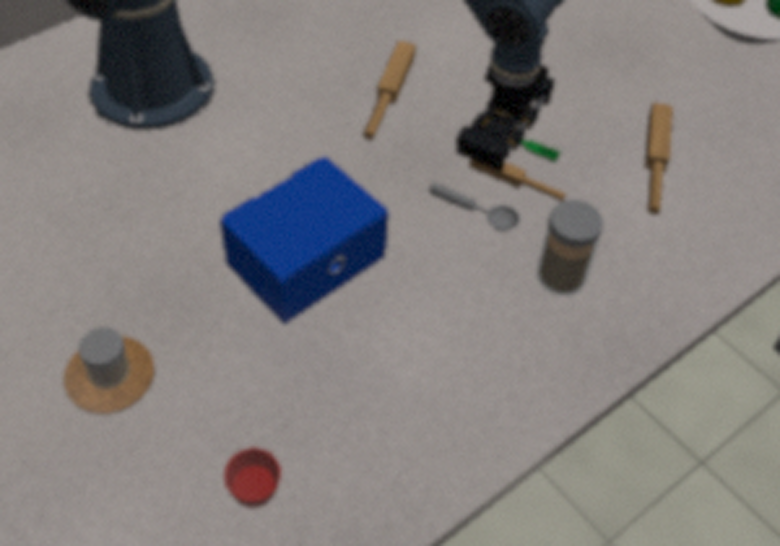

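```bash
python3 - <<'E'
from h import *
o,c=grab("wrist","pics/w3.png");print(o["position"],o["grip_width"],o["grip_force"],o["ft_force"])
s=viewer.camera("scene");T=np.linalg.inv(s["pose"])
for p in([.5036,.3359,.012],[.611,.378,.012],[.4617,.3196,.012]):
    x=T[:3,:3]@p+T[:3,3];u=s["fx"]*x[0]/x[2]+s["cx"];v=s["fy"]*x[1]/x[2]+s["cy"];print((u-180)*2.6,(v-130)*2.6)
E
```

```text
[0.50362776 0.33587541 0.00396183] 0.011606198010301374 0.0 [-0.24524326 -0.36398472 -0.79689127]
496.9294373236866 167.47949412508981
564.2348349722818 196.53633388560615
471.61965042074274 156.494249254596
```

View pics/w3.png

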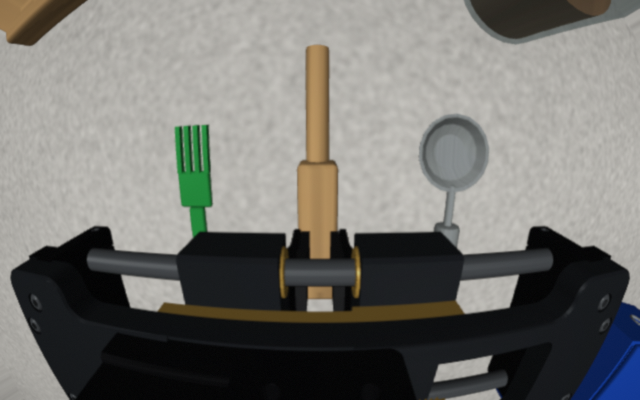

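The wrist view shows the dowel (thin end at (317,45)) between the fingers at about row 232, yet the opening reads 12 mm with no force. I need a closer look at the fingertips.

```bash
python3 - <<'E'
import cv2
im=cv2.imread("pics/w3.png")[150:320,240:400];im=cv2.convertScaleAbs(im,alpha=1.6,beta=25)
cv2.imwrite("pics/w3c.png",cv2.resize(im,None,fx=3.5,fy=3.5,interpolation=cv2.INTER_CUBIC))
E
```

```text
(no output)
```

View pics/w3c.png

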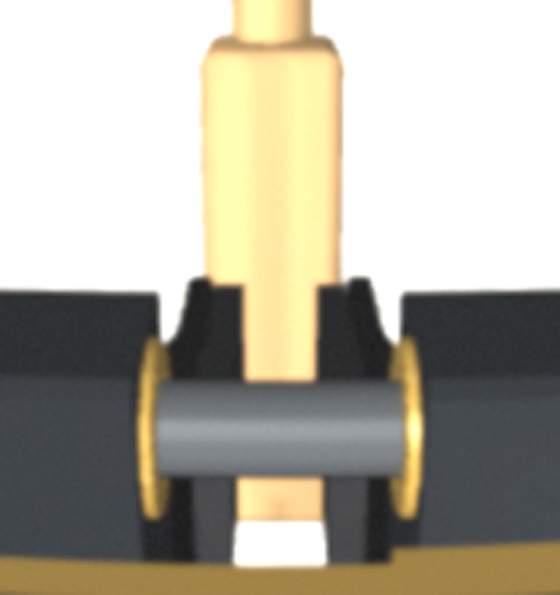

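```bash
python3 - <<'E'
from h import *
o=status.get_obs();c=viewer.camera("wrist");o2=status.get_obs();print(o["grip_width"],o2["grip_width"],o2["position"])
im=c["pixels"];w=cv2.inRange(cv2.cvtColor(im,cv2.COLOR_BGR2HSV),(8,70,60),(25,255,255));
for r in(46,100,150,170,200,225,240,255,295):
    u=np.nonzero(w[r,280:360])[0]+280
    print(r,(u.min(),u.max()) if len(u) else None)
col=np.nonzero(w[:,317])[0];print(col.min(),col.max())
R0=R.from_quat(o["tool_rot"])
for v in(col.min(),163,col.max()):
    for z in(0.,.012,.024): print(v,z,R0.inv().apply(onz(c,317.,float(v),z,o)-o["position"]).round(4))
# finger tip edges through tool z=0
for u,v in((309,231),(330,231)):
    p,d=ray(c,u,v,o);
    for zt in(0,-.02,-.03): q=p+d*((o["position"][2]-zt)-p[2])/d[2];print((u,v),zt,R0.inv().apply(q-o["position"]).round(4))
E
```

```text
0.004607625280125028 0.0029226219956453117 [0.5036071  0.33585798 0.00388426]
46 (np.int64(308), np.int64(325))
100 (np.int64(306), np.int64(328))
150 (np.int64(306), np.int64(328))
170 (np.int64(297), np.int64(337))
200 (np.int64(298), np.int64(336))
225 (np.int64(298), np.int64(336))
240 (np.int64(315), np.int64(324))
255 (np.int64(293), np.int64(346))
295 (np.int64(294), np.int64(346))
45 321
45 0.0 [ 0.119  -0.0002  0.0039]
45 0.012 [ 1.161e-01 -1.000e-04 -8.100e-03]
45 0.024 [ 1.132e-01 -1.000e-04 -2.010e-02]
163 0.0 [ 0.0428 -0.0003  0.0039]
163 0.012 [ 0.0446 -0.0002 -0.0081]
163 0.024 [ 0.0463 -0.0001 -0.0201]
321 0.0 [-0.0798 -0.0008  0.0039]
321 0.012 [-0.0705 -0.0006 -0.0081]
321 0.024 [-0.0613 -0.0005 -0.0201]
(309, 231) 0 [-0.0021 -0.0058  0.    ]
(309, 231) -0.02 [ 0.0055 -0.005  -0.02  ]
(309, 231) -0.03 [ 0.0093 -0.0047 -0.03  ]
(330, 231) 0 [-0.0021  0.0082  0.    ]
(330, 231) -0.02 [ 0.0055  0.0075 -0.02  ]
(330, 231) -0.03 [ 0.0093  0.0072 -0.03  ]
```

The fingers end visibly about 28 mm short of the stated TCP: finger gap against pixel width gives a depth of 0.175, where the TCP would be 0.205. So the fingers closed above the dowel. I'll reopen and go lower in small steps, watching the force.

>>> arm_command --delta_rot '[[0,0,0],[0,0,0],[0,0,0],[0,0,0],[0,0,0],[0,0,0],[0,0,0],[0,0,0],[0,0,0],[0,0,0],[0,0,0]]' --delta_pos '[[0,0,0],[0,0,0],[0,0,0],[0,0,0],[0,0,0],[0,0,0],[0,0,0],[0,0,0],[0,0,0],[0,0,0],[0,0,0]]' --gripper '[-0.4,-0.4,-0.4,-0.4,-0.4,-0.4,-0.4,-0.4,-0.4,-0.4,-0.4]'

```text
time: 13.2
position: [0.5036, 0.3359, 0.0039]
tool_rot: [0.983, 0.186, -0.0, 0.0]
ft_force: [0.3, -0.6, -0.2]
grip_width: 0.0598
grip_force: 0.0
```

>>> arm_command --delta_rot '[[0,0,0],[0,0,0],[0,0,0],[0,0,0]]' --delta_pos '[[0,0,0.003],[0,0,0.006],[0,0,0.008],[0,0,0.008]]' --gripper '[-0.4,-0.4,-0.4,-0.4]'

```text
time: 13.53
position: [0.5032, 0.3356, -0.0048]
tool_rot: [0.983, 0.186, -0.001, 0.0]
ft_force: [-0.3, -0.3, 0.3]
grip_width: 0.0607
grip_force: 0.0
```

>>> arm_command --delta_rot '[[0,0,0],[0,0,0],[0,0,0],[0,0,0]]' --delta_pos '[[0,0,0.003],[0,0,0.006],[0,0,0.008],[0,0,0.008]]' --gripper '[-0.4,-0.4,-0.4,-0.4]'

```text
time: 13.87
position: [0.5032, 0.3357, -0.0127]
tool_rot: [0.983, 0.186, -0.001, 0.0]
ft_force: [0.4, 0.1, 1.1]
grip_width: 0.0607
grip_force: 0.0
```

>>> arm_command --delta_rot '[[0,0,0],[0,0,0],[0,0,0]]' --delta_pos '[[0,0,0.0025],[0,0,0.005],[0,0,0.005]]' --gripper '[-0.4,-0.4,-0.4]'

```text
time: 14.12
position: [0.5033, 0.3357, -0.0176]
tool_rot: [0.983, 0.186, -0.0, 0.0]
ft_force: [-0.4, -0.1, -0.0]
grip_width: 0.0609
grip_force: 0.0
```

>>> arm_command --delta_rot '[[0,0,0],[0,0,0],[0,0,0]]' --delta_pos '[[0,0,0.002],[0,0,0.003],[0,0,0.003]]' --gripper '[-0.4,-0.4,-0.4]'

```text
time: 14.37
position: [0.5035, 0.3358, -0.0203]
tool_rot: [0.983, 0.186, -0.0, 0.0]
ft_force: [-0.4, -0.5, -0.0]
grip_width: 0.0608
grip_force: 0.0
```

>>> arm_command --delta_rot '[[0,0,0],[0,0,0],[0,0,0],[0,0,0],[0,0,0],[0,0,0],[0,0,0],[0,0,0],[0,0,0]]' --delta_pos '[[0,0,0],[0,0,0],[0,0,0],[0,0,0],[0,0,0],[0,0,0],[0,0,0],[0,0,0],[0,0,0]]' --gripper '[1,1,1,1,1,1,1,1,1]' --grip_force 40

```text
time: 15.12
position: [0.5036, 0.3359, -0.02]
tool_rot: [0.983, 0.186, -0.0, -0.0]
ft_force: [0.3, 0.2, 0.3]
grip_width: 0.0239
grip_force: 40.0
```

>>> arm_command --delta_rot '[[0,0,0],[0,0,0],[0,0,0],[0,0,0],[0,0,-6],[0,0,-12],[0,0,-18],[0,0,-24],[0,0,-30],[0,0,-36],[0,0,-42],[0,0,-48]]' --delta_pos '[[0,0,-0.006],[0,0,-0.02],[0,0,-0.045],[0,0,-0.075],[0,0,-0.105],[0,0,-0.135],[0,0,-0.165],[0,0,-0.195],[0,0,-0.225],[0,0,-0.25],[0,0,-0.265],[0,0,-0.27]]' --gripper '[1,1,1,1,1,1,1,1,1,1,1,1]'

```text
time: 16.12
position: [0.5051, 0.3365, 0.254]
tool_rot: [0.82, 0.572, 0.003, 0.001]
ft_force: [0.2, 0.4, -0.6]
grip_width: 0.0235
grip_force: 40.0
```

>>> arm_command --delta_rot '[[0,0,-6],[0,0,-12],[0,0,-18],[0,0,-24],[0,0,-30],[0,0,-36],[0,0,-42],[0,0,-48],[0,0,-54],[0,0,-60],[0,0,-66],[0,0,-72]]' --delta_pos '[[-0.01,0.012,0],[-0.03,0.036,0],[-0.052,0.061,0],[-0.075,0.088,0],[-0.098,0.115,0],[-0.121,0.142,0],[-0.145,0.17,0],[-0.17,0.199,0],[-0.195,0.228,0],[-0.217,0.255,0],[-0.236,0.276,0],[-0.247,0.289,0]]' --gripper '[1,1,1,1,1,1,1,1,1,1,1,1]'

```text
time: 17.12
position: [0.6886, -0.0007, 0.2498]
tool_rot: [0.329, 0.944, -0.001, 0.0]
ft_force: [0.4, 0.3, -0.5]
grip_width: 0.0238
grip_force: 40.0
```

>>> arm_command --delta_rot '[[0,0,-6],[0,0,-12],[0,0,-18],[0,0,-24],[0,0,-30],[0,0,-36],[0,0,-40],[0,0,-41.4],[0,0,-41.4],[0,0,-41.4]]' --delta_pos '[[0,0,0],[0,0,0],[0,0,0],[0,0,0],[0,0,0],[0,0,0],[0,0,0],[0,0,0],[0,0,0],[0,0,0]]' --gripper '[1,1,1,1,1,1,1,1,1,1]'

```text
time: 17.95
position: [0.6874, 0.0033, 0.25]
tool_rot: [-0.024, 1.0, 0.0, -0.0]
ft_force: [-0.5, -0.9, -1.5]
grip_width: 0.0237
grip_force: 40.0
```

```bash
cat >> h.py <<'E'
def yq(deg):
    a=np.radians(deg);return R.from_matrix(np.array([[np.cos(a),np.sin(a),0],[np.sin(a),-np.cos(a),0],[0,0,-1]]).T).as_quat()
E
python3 - <<'E'
from h import *
import pickle
o,c=grab("wrist","pics/w4.png");print(o["position"],o["tool_rot"],o["q"],o["grip_width"])
so,sc=grab("scene","pics/s2.png")
pickle.dump((o,c,sc),open("w4.pkl","wb"))
to([.688,.0025,.12],yq(182.75))
hsv=cv2.cvtColor(c["pixels"],cv2.COLOR_BGR2HSV);blue=cv2.inRange(hsv,(105,100,40),(125,255,255))
k=max(cv2.findContours(blue,0,1)[0],key=cv2.contourArea)
print([(q.tolist(),onz(c,*map(float,q),.106,o).round(4).tolist()) for q in cv2.approxPolyDP(cv2.convexHull(k),4,True)[:,0]])
# scene: hole
p=np.array([.533,-.005,.06]);T=np.linalg.inv(sc["pose"]);x=T[:3,:3]@p+T[:3,3];u=sc["fx"]*x[0]/x[2]+sc["cx"];v=sc["fy"]*x[1]/x[2]+sc["cy"];print("pred hole",u,v)
u,v=int(u),int(v)
h=cv2.cvtColor(sc["pixels"],cv2.COLOR_BGR2HSV)[v-7:v+8,u-8:u+9];print(h[...,1]);print(h[...,2])
E
```

```text
[0.68738627 0.00326152 0.24997003] [-2.43015539e-02  9.99704660e-01  3.63241789e-05 -1.60533524e-04] [-1.57451468e-01  5.64267792e-01  1.19156036e+00  1.36489358e-05
  1.38609341e+00 -1.77685820e+00] 0.02367232000587331
rot [ 0.   -0.01  0.06] pos [-0.0005 -0.0008  0.13  ]
[([404, 0], [0.4711, 0.0864, 0.106]), ([406, 46], [0.5277, 0.0896, 0.106]), ([385, 62], [0.5493, 0.0665, 0.106]), ([254, 62], [0.5561, -0.0756, 0.106]), ([235, 48], [0.5393, -0.0982, 0.106]), ([236, 0], [0.4803, -0.1017, 0.106])]
pred hole 308.81471984802204 231.07390156426024
[[221 228 226 211 233 222 221 224 233 234 217 227 236 242 238 232 219]
 [222 231 219 215 224 219 225 217 232 244 255 226 248 239 255 235 238]
 [221 235 223 221 226 231 217 225 229 231 207 210 211 223 200 207 255]
 [226 218 213 228 212 219 238 246 208 182 189 177 188 212 232 232 226]
 [223 214 238 226 252 249 231 255 199 137  98 107 132 192 228 222 235]
 [224 221 212 218 213 233 233 199 144 103  55  50 105 168 241 225 235]
 [228 247 233 237 236 228 189 164 146 121 107  91 114 179 221 238 255]
 [233 237 212 203 219 232 196 154 164 169 158 121 1
[... 883 characters left out ...]
107  96  85  80  80  77  87  87  88  86  78  76  75  77  77]
 [104  95  91  84  80  76  81  84  84  84  79  73  74  77  76  77  75]
 [ 91  83  84  79  77  77  78  91  98 101  92  76  74  74  79  76  78]
 [ 80  79  78  78  77  79  84 105 122 122 105  83  78  78  75  78  77]
 [ 79  79  78  79  77  74  83 111 126 123 106  83  77  78  77  75  78]
 [ 79  79  76  77  78  77  76  98 110 108  92  78  77  75  76  75  81]
 [ 78  75  77  77  78  75  74  81  84  83  80  75  75  76  76  78  87]
 [ 77  77  77  78  75  75  77  77  76  78  77  75  78  79  81  92 109]
 [ 77  74  77  78  78  82  77  80  77  77  77  80  79  88  93 112 129]
 [ 79  73  76  77  76  77  76  77  78  80  79  81  92 107 117 133 145]]
```

View pics/w4.png

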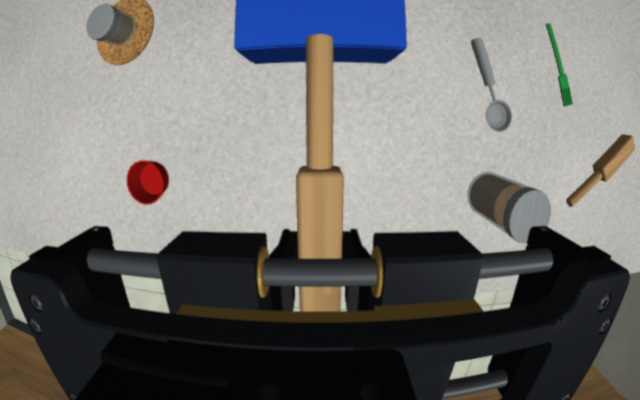

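The wrist view shows the dowel held straight, its tip at (319,36) pointing at the lunchbox back edge (235,48)–(406,46). The jar stands on the mat (125,30).

```bash
python3 - <<'E'
from h import *
import pickle
o,c,sc=pickle.load(open("w4.pkl","rb"));R0=R.from_quat(o["tool_rot"])
w=cv2.inRange(cv2.cvtColor(c["pixels"],cv2.COLOR_BGR2HSV),(8,70,60),(25,255,255))
print(c["cx"],c["cy"])
for r in(38,60,90,120,150,180,200,220):
    u=np.nonzero(w[r,280:360])[0]+280;m=(u.min()+u.max())/2
    print(r,m,R0.inv().apply(onz(c,m,float(r),o["position"][2]+.032,o)-o["position"]).round(4))
v=np.nonzero(w[:,319])[0].min();print("tip",v,R0.inv().apply(onz(c,319.,float(v),o["position"][2]+.036,o)-o["position"]).round(4))
# hole: intersect scene ray with wall plane
n=np.array([np.cos(np.radians(2.9)),np.sin(np.radians(2.9)),0]);p0=np.array([.5333,-.0045,.06])
for px in((309.3,231.7),(309,231.5)):
    p,d=ray(sc,*px);print("hole",(p+d*((p0-p)@n)/(d@n)).round(4))
E
```

```text
319.55852081460245 200.1776582848893
38 319.5 [ 0.1138 -0.0013 -0.032 ]
60 319.5 [ 0.1017 -0.0013 -0.032 ]
90 319.5 [ 0.0858 -0.0013 -0.032 ]
120 319.5 [ 0.0702 -0.0013 -0.032 ]
150 319.5 [ 0.0545 -0.0013 -0.032 ]
180 319.5 [ 0.0385 -0.0013 -0.032 ]
200 319.5 [ 0.0275 -0.0013 -0.032 ]
220 320.0 [ 0.0161 -0.0011 -0.032 ]
tip 34 [ 0.1149 -0.0015 -0.036 ]
hole [ 0.5332 -0.003   0.0549]
hole [ 0.5333 -0.0044  0.0573]
```

>>> arm_command --delta_rot '[[0,0,0],[0,0,0],[0,0,0],[0,0,0],[0,0,0],[0,0,0],[0,0,0],[0,0,0],[0,0,0],[0,0,0],[0,0,0],[0,0,0]]' --delta_pos '[[0,0,0.01],[0,0,0.03],[0,0,0.055],[0,0,0.082],[0,0,0.109],[0,0,0.136],[0,0,0.163],[0,0,0.188],[0,0,0.208],[0,0,0.22],[0,0,0.222],[0,0,0.222]]' --gripper '[1,1,1,1,1,1,1,1,1,1,1,1]'

```text
time: 19.05
position: [0.6871, 0.0033, 0.027]
tool_rot: [-0.025, 1.0, 0.0, -0.001]
ft_force: [0.1, 0.4, 0.6]
grip_width: 0.0236
grip_force: 40.0
```

```bash
python3 - <<'E'
from h import *
o,c=grab("wrist","pics/w5.png");print(o["position"],o["tool_rot"])
_,s=grab("scene","pics/s3.png")
hsv=cv2.cvtColor(c["pixels"],cv2.COLOR_BGR2HSV);w=cv2.inRange(hsv,(8,70,60),(25,255,255))
v=np.nonzero(w[:,319])[0].min();print("tip row",v,onz(c,319.5,float(v),o["position"][2]+.037,o))
b=cv2.inRange(hsv,(105,100,40),(125,255,255));v,u=np.nonzero(b);print(u.min(),u.max(),v.max())
# top-back edge of the lid: brighter-to-darker transition per column
V=hsv[...,2].astype(int)
for col in(220,250,280,360,390,420):
    rr=np.nonzero(b[:,col])[0]
    if len(rr): g=V[rr.min()+2:rr.max()-1,col];d=g[:-2]-g[2:];i=rr.min()+3+d.argmax();print(col,rr.min(),rr.max(),i,onz(c,float(col),float(i),.106,o).round(4),d.max())
cv2.imwrite("pics/j5.png",np.hstack([cv2.resize(c["pixels"][0:200,200:440],(480,400)),cv2.resize(s["pixels"][195:265,265:335],(320,400))]))
E
```

```text
[0.68711587 0.00330486 0.02697754] [-2.48904211e-02  9.99689811e-01  1.74410422e-04 -8.48054294e-04]
tip row 34 [ 0.57272368 -0.00366772  0.06397754]
169 472 16
220 0 13 5 [ 0.5717 -0.0419  0.106 ] 1
250 0 10 3 [ 0.5717 -0.0299  0.106 ] 1
280 0 7 4 [ 0.5724 -0.0184  0.106 ] 2
360 0 7 3 [0.5705 0.0113 0.106 ] 1
390 0 10 5 [0.5699 0.0227 0.106 ] 2
420 0 13 9 [0.5696 0.0346 0.106 ] 1
```

View pics/j5.png

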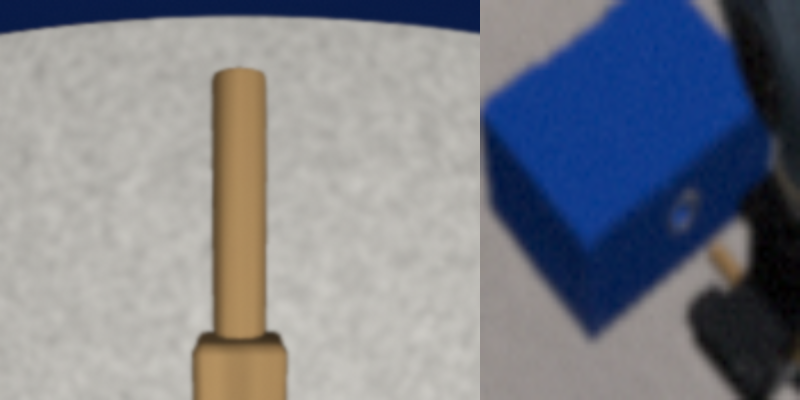

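The wrist half shows the rod straight and square to the wall. In the scene half the tip (712,245) lines up with the hole (683,212). I'll advance gently and watch the force.

>>> arm_command --delta_rot '[[0,0,0],[0,0,0],[0,0,0],[0,0,0],[0,0,0],[0,0,0],[0,0,0]]' --delta_pos '[[0.005,0,-0.0005],[0.015,0,-0.001],[0.025,0,-0.001],[0.033,0,-0.001],[0.039,0,-0.001],[0.043,0,-0.001],[0.044,0,-0.001]]' --gripper '[1,1,1,1,1,1,1]'

```text
time: 19.73
position: [0.6432, 0.001, 0.0295]
tool_rot: [-0.025, 1.0, -0.0, 0.0]
ft_force: [1.0, -1.0, 0.1]
grip_width: 0.0238
grip_force: 40.0
```

>>> arm_command --delta_rot '[[0,0,0],[0,0,0],[0,0,0]]' --delta_pos '[[0.002,0,0],[0.004,0,0],[0.005,0,0]]' --gripper '[1,1,1]'

```text
time: 19.98
position: [0.6388, 0.0007, 0.0289]
tool_rot: [-0.025, 1.0, -0.0, 0.0]
ft_force: [0.8, -0.6, -0.5]
grip_width: 0.0236
grip_force: 40.0
```

>>> arm_command --delta_rot '[[0,0,0],[0,0,0],[0,0,0],[0,0,0],[0,0,0],[0,0,0]]' --delta_pos '[[0.003,0,0],[0.006,0,0],[0.009,0,0],[0.012,0,0],[0.015,0,0],[0.016,0,0]]' --gripper '[1,1,1,1,1,1]'

```text
time: 20.48
position: [0.6258, -0.0003, 0.0299]
tool_rot: [-0.025, 1.0, -0.0, 0.004]
ft_force: [5.6, 0.7, -0.5]
grip_width: 0.0238
grip_force: 40.0
```

>>> arm_command --delta_rot '[[0,0,0],[0,0,0],[0,0,0],[0,0,0]]' --delta_pos '[[0,0,0],[0,0,0],[0,0,0],[0,0,0]]' --gripper '[1,1,1,1]'

```text
time: 20.82
position: [0.6265, -0.0003, 0.03]
tool_rot: [-0.025, 1.0, -0.0, 0.004]
ft_force: [6.4, 1.8, -1.4]
grip_width: 0.0235
grip_force: 40.0
```

```bash
python3 - <<'E'
from h import *
o,c=grab("top","pics/t6.png");print(o["q"],o["position"],o["ft_force"])
im=c["pixels"];b=cv2.inRange(cv2.cvtColor(im,cv2.COLOR_BGR2HSV),(105,120,40),(125,255,255));v,u=np.nonzero(b);print(len(u),u.min(),u.max(),v.min(),v.max())
_,s=grab("scene","pics/s6.png")
for f in("pics/scene0.png","pics/s3.png","pics/s6.png"):
    b=cv2.inRange(cv2.cvtColor(cv2.imread(f),cv2.COLOR_BGR2HSV),(105,100,30),(125,255,255))[150:270,230:340];v,u=np.nonzero(b);print(f,len(u),u.min()+230,u.max()+230,v.min()+150,v.max()+150)
T=np.linalg.inv(s["pose"])
for p in([.385,.0817,.106],[.395,-.105,.106],[.36,-.105,.24],[.35,.08,.24]):
    x=T[:3,:3]@p+T[:3,3];print(s["fx"]*x[0]/x[2]+s["cx"],s["fy"]*x[1]/x[2]+s["cy"])
E
```

```text
[-1.79083096e-01  7.34490725e-01  1.55480326e+00  1.20135864e-03
  8.44230322e-01 -1.79994616e+00] [ 6.26529803e-01 -3.04509062e-04  3.00140984e-02] [ 6.37976268  1.79492726 -1.35983688]Traceback (most recent call last):
  File "<stdin>", line 3, in <module>
    return umr_minimum(a, axis, None, out, keepdims, initial, where)
ValueError: zero-size array to reduction operation minimum which has no identity
```

```bash
python3 - <<'E'
from h import *
o,s=grab("scene","pics/s7.png")
for f in("pics/scene0.png","pics/s3.png","pics/s7.png"):
    b=cv2.inRange(cv2.cvtColor(cv2.imread(f),cv2.COLOR_BGR2HSV),(100,90,25),(130,255,255))[130:270,200:350];v,u=np.nonzero(b);print(f,len(u),u.min()+200,u.max()+200,v.min()+130,v.max()+130)
T=np.linalg.inv(s["pose"])
for p in([.385,.0817,.106],[.395,-.105,.106],[.36,-.105,.24],[.35,.08,.24]):
    x=T[:3,:3]@p+T[:3,3];print(s["fx"]*x[0]/x[2]+s["cx"],s["fy"]*x[1]/x[2]+s["cy"])
t=cv2.imread("pics/t6.png");h=cv2.cvtColor(t,cv2.COLOR_BGR2HSV)
for r in range(150,260,10): print(r,[tuple(h[r,c].tolist()) for c in range(335,400,12)])
E
```

```text
pics/scene0.png 2411 220 328 134 252
pics/s3.png 2839 209 349 130 252
pics/s7.png 2338 220 347 130 252
304.05147579374716 188.3127837496724
263.8790549953899 212.02683623243857
255.0465345240222 180.2558149040862
297.6539789306664 157.251512754251
150 [(111, 29, 61), (110, 41, 56), (103, 62, 74), (104, 63, 69), (114, 20, 63), (104, 63, 102)]
160 [(105, 34, 105), (107, 63, 73), (107, 61, 75), (106, 67, 72), (105, 59, 69), (106, 56, 105)]
170 [(104, 68, 83), (103, 67, 80), (104, 66, 73), (107, 61, 67), (106, 64, 68), (107, 53, 68)]
180 [(106, 70, 95), (107, 69, 93), (104, 72, 92), (106, 69, 89), (104, 62, 86), (105, 61, 84)]
190 [(105, 71, 101), (106, 68, 101), (104, 69, 100), (105, 68, 98), (104, 69, 96), (105, 64, 96)]
200 [(104, 66, 105), (106, 66, 104), (105, 69, 103), (105, 69, 103), (105, 65, 102), (106, 65, 102)]
210 [(104, 68, 101), (104, 68, 102), (106, 65, 102), (105, 67, 106), (105, 63, 105), (105, 64, 104)]
220 [(106, 69, 92), (105, 71, 94), (106, 64, 96), (105, 68, 98), (104, 64, 99), (104, 63, 101)]
230 [(104, 69, 81), (104, 67, 84), (104, 67, 87), (104, 64, 91), (104, 63, 93), (106, 62, 94)]
240 [(103, 64, 64), (104, 62, 70), (105, 63, 73), (107, 58, 79), (104, 60, 81), (105, 60, 85)]
250 [(0, 1, 172), (30, 2, 170), (165, 3, 171), (0, 0, 162), (108, 48, 64), (105, 52, 69)]
```

```bash
python3 - <<'E'
from h import *
P=[cv2.cvtColor(cv2.imread(f),cv2.COLOR_BGR2HSV) for f in("pics/s3.png","pics/s6.png","pics/s7.png") if __import__("os").path.exists(f)]
for (u,v) in [(280,180),(268,185),(265,195),(290,170),(285,190),(300,205),(290,215),(310,210),(300,220)]: print((u,v),[p[v,u].tolist() for p in P])
E
```

```text
(280, 180) [[7, 15, 156], [10, 15, 152]]
(268, 185) [[15, 16, 158], [4, 13, 155]]
(265, 195) [[10, 14, 159], [11, 13, 156]]
(290, 170) [[12, 17, 152], [10, 15, 149]]
(285, 190) [[13, 15, 153], [4, 13, 153]]
(300, 205) [[109, 238, 137], [108, 247, 100]]
(290, 215) [[108, 242, 138], [109, 222, 139]]
(310, 210) [[110, 220, 138], [110, 220, 139]]
(300, 220) [[108, 238, 139], [109, 213, 134]]
```

>>> arm_command --delta_rot '[[0,0,0],[0,0,0],[0,0,0],[0,0,0]]' --delta_pos '[[0.0015,0,0.0005],[0.003,0,0.001],[0.004,0,0.001],[0.004,0,0.001]]' --gripper '[1,1,1,1]' --grip_force 50

```text
time: 21.25
position: [0.6229, -0.0005, 0.0293]
tool_rot: [-0.025, 1.0, -0.0, 0.005]
ft_force: [7.7, 0.3, 0.3]
grip_width: 0.0233
grip_force: 50.0
```

```bash
cat >> h.py <<'E'
def lid(f):
    o,s=grab("scene",f);d=cv2.absdiff(cv2.imread("pics/s3.png"),s["pixels"]).max(2)[140:260,230:335]
    n=cv2.connectedComponentsWithStats((cv2.medianBlur(d,3)>30).astype(np.uint8))[2]
    print(o["time"],o["position"],o["ft_force"],"changed:",[(x+230,y+140,w,h,a) for x,y,w,h,a in n[1:].tolist() if a>8])
E
python3 -c "
from h import *
lid('pics/s8.png')
p=viewer.camera('top')"
```

```text
21.25 [ 6.22904807e-01 -5.37697070e-04  2.93131563e-02] [7.67517918 0.2968213  0.26051149] changed: [(263, 140, 72, 120, 4438), (326, 146, 8, 9, 45), (329, 193, 6, 5, 26), (323, 201, 5, 3, 14)]
```

>>> arm_command --delta_rot '[[0,0,0],[0,0,0],[0,0,0],[0,0,0],[0,0,0],[0,0,0],[0,0,0],[0,0,0],[0,0,0],[0,0,0],[0,0,0],[0,0,0]]' --delta_pos '[[0,0,0],[0,0,0],[0,0,0],[0,0,0],[0,0,0],[0,0,0],[0,0,0],[0,0,0],[0,0,0],[0,0,0],[0,0,0],[0,0,0]]' --gripper '[1,1,1,1,1,1,1,1,1,1,1,1]'

```text
time: 22.35
position: [0.6232, -0.0006, 0.0294]
tool_rot: [-0.025, 1.0, -0.0, 0.005]
ft_force: [6.6, 1.4, 0.6]
grip_width: 0.0234
grip_force: 50.0
```

```bash
python3 - <<'E'
from h import *
lid('pics/s9.png')
P=[cv2.cvtColor(cv2.imread(f"pics/{f}.png"),cv2.COLOR_BGR2HSV) for f in("s3","s7","s8","s9")]
for (u,v) in [(280,180),(268,185),(265,195),(290,170),(285,190),(300,205),(290,215),(310,210),(300,220),(308,231),(285,240)]: print((u,v),[p[v,u].tolist() for p in P])
E
```

```text
22.35 [ 6.23207649e-01 -5.67002646e-04  2.93953044e-02] [6.58308102 1.42509243 0.59871764] changed: [(255, 140, 80, 120, 5041), (329, 193, 6, 5, 26), (322, 201, 5, 3, 13)]
(280, 180) [[7, 15, 156], [10, 15, 152], [150, 7, 139], [108, 255, 91]]
(268, 185) [[15, 16, 158], [4, 13, 155], [8, 19, 158], [110, 214, 94]]
(265, 195) [[10, 14, 159], [11, 13, 156], [113, 169, 68], [109, 233, 92]]
(290, 170) [[12, 17, 152], [10, 15, 149], [11, 18, 155], [109, 241, 93]]
(285, 190) [[13, 15, 153], [4, 13, 153], [111, 212, 65], [109, 252, 91]]
(300, 205) [[109, 238, 137], [108, 247, 100], [110, 225, 103], [111, 212, 107]]
(290, 215) [[108, 242, 138], [109, 222, 139], [109, 233, 137], [109, 227, 139]]
(310, 210) [[110, 220, 138], [110, 220, 139], [109, 229, 136], [110, 221, 141]]
(300, 220) [[108, 238, 139], [109, 213, 134], [112, 171, 125], [111, 171, 125]]
(308, 231) [[110, 167, 99], [165, 8, 64], [115, 113, 52], [108, 93, 55]]
(285, 240) [[111, 215, 63], [110, 223, 64], [111, 214, 68], [109, 228, 66]]
```

The lid is up: blue now shows at (280,180) and (290,170), where bare counter was. I'll withdraw and lay the dowel down behind the box.

>>> arm_command --delta_rot '[[0,0,0],[0,0,0],[0,0,0],[0,0,0],[0,0,0],[0,0,0],[0,0,0],[0,0,0],[0,0,0],[0,0,0]]' --delta_pos '[[-0.003,0,0],[-0.01,0,0],[-0.02,0,0],[-0.033,0,0],[-0.048,0,0],[-0.065,0,0],[-0.08,0,0],[-0.093,0,0],[-0.1,0,0],[-0.1,0,0]]' --gripper '[1,1,1,1,1,1,1,1,1,1]'

```text
time: 23.23
position: [0.7189, 0.0047, 0.0273]
tool_rot: [-0.025, 1.0, -0.0, -0.001]
ft_force: [0.9, 0.0, 0.2]
grip_width: 0.0234
grip_force: 50.0
```

>>> arm_command --delta_rot '[[0,0,0],[0,0,0],[0,0,0],[0,0,0],[0,0,0],[0,0,0]]' --delta_pos '[[0,0,0.005],[0,0,0.015],[0,0,0.027],[0,0,0.037],[0,0,0.042],[0,0,0.044]]' --gripper '[1,1,1,1,1,1]'

```text
time: 23.73
position: [0.7167, 0.0049, -0.0184]
tool_rot: [-0.025, 1.0, 0.0, -0.002]
ft_force: [0.1, -0.4, -1.2]
grip_width: 0.0232
grip_force: 50.0
```

```bash
python3 - <<'E'
from h import *
o=status.get_obs();print(o["position"],o["tool_rot"],o["ft_force"])
c=viewer.camera("wrist");w=cv2.inRange(cv2.cvtColor(c["pixels"],cv2.COLOR_BGR2HSV),(8,70,60),(25,255,255))
print("tip row",np.nonzero(w[:,319])[0].min(),"shoulder",[r for r in range(120,230) if w[r,280:360].any() and np.ptp(np.nonzero(w[r,280:360])[0])>30][:1])
for r in(40,100,200):
    u=np.nonzero(w[r,280:360])[0]+280;print(r,u.min(),u.max())
E
```

```text
[ 0.71667327  0.00493093 -0.01844463] [-2.49558941e-02  9.99686312e-01  3.41795502e-04 -2.08926155e-03] [ 0.11247387 -0.37226744 -1.19702028]
tip row 34 shoulder [167]
40 307 332
100 307 332
200 297 342
```

Nothing slipped in the grip. I'll lower the last 1–2 mm, check the force, then release.

>>> arm_command --delta_rot '[[0,0,0],[0,0,0],[0,0,0]]' --delta_pos '[[0,0,0.0005],[0,0,0.001],[0,0,0.001]]' --gripper '[1,1,1]'

```text
time: 24.03
position: [0.7191, 0.0047, -0.0165]
tool_rot: [-0.025, 1.0, -0.0, 0.001]
ft_force: [-0.5, -0.1, -0.7]
grip_width: 0.0234
grip_force: 50.0
```

>>> arm_command --delta_rot '[[0,0,0],[0,0,0],[0,0,0]]' --delta_pos '[[0,0,0],[0,0,0],[0,0,0]]' --gripper '[1,1,1]'

```text
time: 24.28
position: [0.7189, 0.0047, -0.0167]
tool_rot: [-0.025, 1.0, -0.0, 0.0]
ft_force: [0.3, 0.9, -0.2]
grip_width: 0.0238
grip_force: 50.0
```

>>> arm_command --delta_rot '[[0,0,0],[0,0,0],[0,0,0],[0,0,0],[0,0,0]]' --delta_pos '[[0,0,0.001],[0,0,0.002],[0,0,0.003],[0,0,0.003],[0,0,0.003]]' --gripper '[1,1,1,1,1]'

```text
time: 24.7
position: [0.7187, 0.0047, -0.0199]
tool_rot: [-0.025, 1.0, -0.0, 0.0]
ft_force: [-0.9, -1.0, 0.9]
grip_width: 0.0237
grip_force: 50.0
```

>>> arm_command --delta_rot '[[0,0,0],[0,0,0],[0,0,0],[0,0,0],[0,0,0],[0,0,0],[0,0,0]]' --delta_pos '[[0,0,0],[0,0,0],[0,0,0],[0,0,0],[0,0,0],[0,0,0],[0,0,0]]' --gripper '[-0.4,-0.4,-0.4,-0.4,-0.4,-0.4,-0.4]'

```text
time: 25.28
position: [0.7186, 0.0048, -0.0201]
tool_rot: [-0.025, 1.0, 0.0, 0.0]
ft_force: [-0.0, -0.2, 0.8]
grip_width: 0.0582
grip_force: 0.0
```

>>> arm_command --delta_rot '[[0,0,0],[0,0,0],[0,0,0],[0,0,0],[0,0,0],[0,0,0],[0,0,0],[0,0,0],[0,0,0],[0,0,0],[0,0,0],[0,0,0]]' --delta_pos '[[0,0,-0.006],[0,0,-0.02],[0,0,-0.045],[0,0,-0.075],[0,0,-0.105],[0,0,-0.135],[0,0,-0.165],[0,0,-0.19],[0,0,-0.21],[0,0,-0.22],[0,0,-0.22],[0,0,-0.22]]' --gripper '[-0.4,-0.4,-0.4,-0.4,-0.4,-0.4,-0.4,-0.4,-0.4,-0.4,-0.4,-0.4]'

```text
time: 26.28
position: [0.7185, 0.0048, 0.2005]
tool_rot: [-0.025, 1.0, -0.0, 0.0]
ft_force: [0.1, 0.6, 0.1]
grip_width: 0.0611
grip_force: 0.0
```

```bash
python3 - <<'E'
from h import *
o,c=grab("wrist","pics/w10.png");print(o["time"],o["position"],o["tool_rot"])
w=cv2.inRange(cv2.cvtColor(c["pixels"],cv2.COLOR_BGR2HSV),(8,70,60),(25,255,255))
for k in cv2.findContours(w,0,1)[0]:
    if cv2.contourArea(k)<150: continue
    r=cv2.minAreaRect(k);print(np.round(r[0],1),np.round(r[1],1),round(r[2],1))
col=np.nonzero(w[:200,320])[0]
if len(col): print("dowel tip row",col.min(),onz(c,320.,float(col.min()),.012,o))
_,s=grab("scene","pics/s10.png");b=cv2.inRange(cv2.cvtColor(s["pixels"],cv2.COLOR_BGR2HSV),(104,150,40),(116,255,255))
k=max(cv2.findContours(b,0,1)[0],key=cv2.contourArea);print("lid hull",cv2.approxPolyDP(cv2.convexHull(k),2,True)[:,0].tolist())
T=np.linalg.inv(s["pose"])
a=np.radians(2.9);ex=np.array([np.cos(a),np.sin(a),0]);ey=np.array([-np.sin(a),np.cos(a),0]);H=np.array([.5333,-.0045,0])-.14*ex
for th in(1.5,1.65,1.8):
  for sy in(-.095,.095):
    p=H+ex*.14*np.cos(th)+ey*sy+np.array([0,0,.103+.14*np.sin(th)]);x=T[:3,:3]@p+T[:3,3];print(th,sy,(s["fx"]*x[0]/x[2]+s["cx"]).round(1),(s["fy"]*x[1]/x[2]+s["cy"]).round(1))
E
```

```text
26.2833 [0.71850392 0.00478015 0.20054161] [-2.50277019e-02  9.99686666e-01 -7.29839004e-05  4.22773556e-04]
[602.  380.5] [37. 62.] 90.0
[ 34.  361.5] [75. 68.] 90.0
[441.7 270.2] [11.4 46.1] 2.7
[201.2 269.5] [18.7 47.2] 1.9
[527.4 190.8] [20.2 48.4] 20.0
[618.4 163.4] [21.9 86.4] 41.3
[319.5 147. ] [128.  19.] 90.0
[112.1  20.2] [32.4 62.7] 69.8
dowel tip row 83 [ 0.60457028 -0.00163071  0.012     ]
lid hull [[321, 231], [291, 251], [286, 249], [268, 230], [257, 183], [297, 161], [327, 212]]
1.5 -0.095 262.2 188.0
1.5 0.095 306.4 163.6
1.65 -0.095 258.7 184.6
1.65 0.095 302.7 160.6
1.8 -0.095 255.3 181.9
1.8 0.095 299.1 158.2
```

```bash
python3 - <<'E'
from h import *
o,c=grab("top","pics/t11.png")
a=cv2.imread("pics/top0.png");d=cv2.medianBlur(cv2.absdiff(a,c["pixels"]).max(2),3)
n=cv2.connectedComponentsWithStats((d>35).astype(np.uint8))[2];print([s for s in n[1:].tolist() if s[4]>10])
h=cv2.cvtColor(c["pixels"],cv2.COLOR_BGR2HSV)
w=cv2.inRange(h,(8,80,60),(25,255,255));w[:,:430]=0;w[:,500:]=0;k=max(cv2.findContours(w,0,1)[0],key=cv2.contourArea);(x,y),r=cv2.minEnclosingCircle(cv2.convexHull(k));print("mat",x,y,r,onz(c,x,y,.005))
m=np.zeros_like(w);cv2.circle(m,(int(x),int(y)),int(r)-1,255,-1);m&=cv2.inRange(h,(0,0,90),(180,60,255))
for q in cv2.findContours(m,0,1)[0]:
    if cv2.contourArea(q)>50:(u,v),rr=cv2.minEnclosingCircle(q);print("cap",u,v,rr,onz(c,u,v,.071))
_,s=grab("scene","pics/s11.png");d=cv2.medianBlur(cv2.absdiff(cv2.imread("pics/scene0.png"),s["pixels"]).max(2),3)
n=cv2.connectedComponentsWithStats((d>35).astype(np.uint8))[2];print([q for q in n[1:].tolist() if q[4]>10])
E
```

```text
[[214, 9, 203, 391, 40186], [465, 194, 21, 20, 325], [0, 295, 147, 105, 9631], [384, 351, 38, 49, 745], [358, 363, 32, 15, 77], [343, 373, 6, 7, 17], [374, 375, 8, 6, 26]]
mat 467.0 205.0 19.416587829589844 [ 0.46033647 -0.32898963  0.005     ]
cap 471.8846130371094 204.5 13.125014305114746 [ 0.45698954 -0.32008788  0.071     ]
[[234, 0, 63, 24, 794], [321, 0, 23, 10, 165], [347, 0, 50, 99, 2603], [243, 13, 155, 230, 11187], [227, 37, 6, 4, 21], [213, 62, 42, 31, 846], [199, 105, 16, 27, 302], [218, 130, 26, 7, 82], [255, 160, 74, 74, 2404], [303, 221, 5, 6, 20], [321, 252, 33, 32, 263], [211, 260, 17, 18, 224]]
```

```bash
python3 -c "
from rig import robot
print(robot.hand_in())"
```

```text
the job is handed in; nothing more can be done
None
```

I handed in the job at about 26 s: the snack jar is on the cork mat, the lid is fully open as near as I can measure (about 1.75 of 1.8 rad), the dowel lies flat behind the box, and I saw no contact with the other items, though the arm hid the fork and spoon in the last top picture.

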